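# Open two benchtop centrifuges, one with a seized lid catch

## Robot

A 6-joint arm with a two-finger parallel gripper is mounted at the origin on the work surface. World frame = base frame: x ahead of the robot, y to its left, z up, the work surface at z = 0. Lengths are in mm, angles in degrees, forces in N, time in s.
With the tool pointing down it reaches from about 300 to 850 mm from the base axis. Payload 4.2 kg.
Tool frame: the origin (TCP) lies at the very end of the fingers, on their centre line; the grasp point (between the pads) lies env.grip_point_offset behind it (env.grip_point_offset is the distance from the TCP to the grasp point, in mm); z points along the fingers, y is the direction in which the jaws open and shut (so a half turn about z gives the same grasp; the last joint's range is limited). The gripper opens to 91 mm and grips with 3 to 60 N. Pads are 32 mm wide; open, the fingers measure 118 mm over their backs; the gripper's body (76 mm by 178 mm) begins 60 mm behind the grasp point.
Start: joints at [61.994, 18.312, 89.639, -0, 72.044, -1.146], TCP at [259.799, 512.979, 213.976] pointing down, gripper open.
Joint ranges: [-177.97, 177.97], [-48.28, 115.42], [12.27, 149.76], [-77.06, 257.06], [2.81, 150.46], [-146.56, 146.56]. Speed limits (degrees/s): [147.25, 147.25, 180, 180, 180, 180].

## Interface

Orientations are given as [roll, pitch, yaw] about the fixed x, y, z axes, in that order (R = Rz(yaw) Ry(pitch) Rx(roll)).
In Python, from workcell import env, grab_frame, camera_params gives the robot as it stands. The module is installed in compiled form; this text tells all that it offers.
- The arm moves only by the shell command python3 -m creep 'ROWS' [OPENING] [FORCE]. ROWS is a JSON object of lists of equal length, an entry for each row: "offset": the shift along the tool's x, y, z in m, a list of three; "rotation": the turn, a rotation vector about the tool's x, y, z in degrees, a list of three. A call has 1 to 5 rows; each row shifts and turns the commanded pose from where the row before left it, along the tool's axes as they then stand; what a row does not reach is not made up. A row lasts 1/8 s, in which the tool goes at most 62.5 mm and 10.7 degrees, less where a joint would pass 70% of its speed; a pose out of reach is approached as far as the arm can. A call is refused whole if a number of a shift passes 0.0625 or a number of a turn 10.7, either way. A call with a gripper value outside its range is refused whole. OPENING is the closure, from 0 (fully open) to 1 (shut), set as the call begins (- or left out, the last holds). The fingers move at their own pace and stop on an object; FORCE is the grip in N (left out, the last holds). Time passes only in rows, so rows that do not move let the fingers close. It gives the time, the measured TCP pose, the force and the opening at its end, in the units of the state.
- env.state(): the state, without advancing time (a new reading comes with each control period).
- grab_frame(name): name is "scene" or "top"; returns the picture (420x560x3 uint8, red, green, blue); there is no depth.
- camera_params(name): a dict with "mtx" (3x3 intrinsics, pixels), "k1" (the pictures are not rectified: a ray, as slopes to the right and down, at radius r is drawn at 1 + k1 r^2 times it, then the intrinsics apply), "R" (3x3) and "t" (3): a world point X has camera coordinates R X + t. Camera axes: x right, y down, z forward; pixel columns grow to the right and rows downward; lengths in mm; the calibration is good to about 2 mm. A picture is of the moment at which its call begins. camera_params takes no time and is no camera call.
- env.job_done(): hands the job in, once; it reports no verdict.
The state is a dict: "time_s": time; "qpos": joint angles; "qvel": joint speeds; "effort": joint torques, N m; "ee_pos": TCP position; "ee_rot": TCP orientation; "force": force on the tool from outside, world axes, zero at the start; "torque": the same for the moment, N m; "gripper_width": finger opening in mm.
Only numpy, scipy, OpenCV 4.12 (cv2) and the standard library are available. Lean on these libraries where they do the work, as an engineer would, in place of code of your own. Each camera call takes 0.05 s, during which the arm holds its last target.

## Task

Open the lids of both benchtop centrifuges so that their rotors can air: press the black catch plate in front of each lid until it clicks and stays down, which on a sound machine takes no more than 10 N. On one of the two, nobody noted which, the catch has seized: if a catch has not clicked by about 12 N do not force it (never more than 20 N on a catch), but draw that machine's emergency pull handle out to its stop, where it stays, and leave the sound machine's pull handle home. Do not shift or tip the bottle, tip box and tube rack standing around.

Things in the scene. Friction and masses are not known exactly. Their poses are not given: they have to be found in the camera images.
- centrifuge_a: benchtop centrifuge on the robot's left (+y) side, fixed: white housing 250 (x -135 to 115) x 200 x 80 mm high; at its front (-x, to the robot) a console 85 mm high, x -135 to -57; behind that a grey lid, top 118 mm high. Origin: centre of underside, on the bench; x to its rear, z up. One machine is sound, the other has a seized catch; they look alike.
- catch_a (a joint): catch angle, rad: 0 up, 0.27 fully down (10 mm at the pad point). Black rocker plate 55 (x) x 64 (y) x 10 mm mid-console, pivoted at its front edge. Sound: peak 5 to 8 N in the first 3 mm, then easier; past 8 mm it snaps to its stop by itself, stays there and unlocks the lid. Seized: about 6 N per mm, no release by 20 N, comes back up when let go.
- catch_a_pad (a point): where to press straight down: top face of the catch plate, on the machine's middle line, 37 mm behind the catch's pivot; at machine x -88, y 0, 95 mm above the bench when up; 31 mm in front of the lid's front edge. Axes: the catch's (the machine's when up).
- pull_a (a joint): travel of the emergency pull, m: 0 home, 0.035 at its stop. Steel bow handle on the front face, slides straight out along the machine's -x against a spring (3 to 4 N, 6 to 8 N from 19 to 30 mm); past 33 mm it snaps out by itself and stays out, held with 4 N. From 30 mm on it unlocks the lid, whatever the catch.
- pull_a_bar (a point): middle of the handle's cross bar: round, 12 mm thick, 70 mm long along machine y; 60 mm above the bench, at machine x -175, y 50 when home; axes the machine's. Two 12 mm rods join its ends to the front face: behind it an opening 58 mm wide (y) and 34 mm deep (x) to hook fingers in from above. Nothing lies under it.
- lid_a_edge (a point): middle of the lid's front edge, top side: at machine x -57, 118 mm above the bench when shut. The lid is 184 mm wide, hinged at the rear (machine x 100, z 95 mm). Once unlocked, a spring swings it up 72 degrees within about 2 s and holds it there, this point then 251 mm above the bench. Axes turn with the lid (the machine's when shut).
- centrifuge_b: benchtop centrifuge on the robot's right (-y) side, fixed: white housing 250 (x -135 to 115) x 200 x 80 mm high; at its front (-x, to the robot) a console 85 mm high, x -135 to -57; behind that a grey lid, top 118 mm high. Origin: centre of underside, on the bench; x to its rear, z up. One machine is sound, the other has a seized catch; they look alike.
- catch_b (a joint): catch angle, rad: 0 up, 0.27 fully down (10 mm at the pad point). Black rocker plate 55 (x) x 64 (y) x 10 mm mid-console, pivoted at its front edge. Sound: peak 5 to 8 N in the first 3 mm, then easier; past 8 mm it snaps to its stop by itself, stays there and unlocks the lid. Seized: about 6 N per mm, no release by 20 N, comes back up when let go.
- catch_b_pad (a point): where to press straight down: top face of the catch plate, on the machine's middle line, 37 mm behind the catch's pivot; at machine x -88, y 0, 95 mm above the bench when up; 31 mm in front of the lid's front edge. Axes: the catch's (the machine's when up).
- pull_b (a joint): travel of the emergency pull, m: 0 home, 0.035 at its stop. Steel bow handle on the front face, slides straight out along the machine's -x against a spring (3 to 4 N, 6 to 8 N from 19 to 30 mm); past 33 mm it snaps out by itself and stays out, held with 4 N. From 30 mm on it unlocks the lid, whatever the catch.
- pull_b_bar (a point): middle of the handle's cross bar: round, 12 mm thick, 70 mm long along machine y; 60 mm above the bench, at machine x -175, y 50 when home; axes the machine's. Two 12 mm rods join its ends to the front face: behind it an opening 58 mm wide (y) and 34 mm deep (x) to hook fingers in from above. Nothing lies under it.
- lid_b_edge (a point): middle of the lid's front edge, top side: at machine x -57, 118 mm above the bench when shut. The lid is 184 mm wide, hinged at the rear (machine x 100, z 95 mm). Once unlocked, a spring swings it up 72 degrees within about 2 s and holds it there, this point then 251 mm above the bench. Axes turn with the lid (the machine's when shut).
- bottle: bystander: amber bottle, 70 mm diameter, 150 mm high, standing in front of centrifuge_a, to the -y side of its handle. Origin: centre of its underside
- tip_box: bystander: blue pipette tip box with yellow tips, 122 x 85 mm, 58 mm high, in front of centrifuge_b, to the -y side of its handle. Origin: centre of its underside, long side along its x
- tube_rack: bystander: white rack of six large capped tubes, 120 x 76 mm, 117 mm high, in front of centrifuge_a, to the +y side of its handle. Origin: centre of its underside, long side along its x

How it is judged:
By the outcome, as a careful person would: the job done as asked, in the order asked, and still so for the second after the job is handed in, with the robot touching nothing.
It also fails if it takes over 56 s, if anything falls off the work surface, if the arm or the gripper's body presses on something with over 40 N, if the wrist force passes 120 N, or if a joint passes its speed limit or range.

## Working session

There is one attempt and no reset: what is moved stays moved. The work goes in short steps, Python scripts to look and compute and a shell command to move; the robot and the scene stay as the last step left them, time stands still between calls to the robot, and variables do not carry over. Pictures are saved under pics/ and viewed, and the job is handed in when it is done.

```bash
mkdir -p pics; python3 - <<'E'
from workcell import env, grab_frame, camera_params
import cv2
for n in("scene","top"):
    cv2.imwrite(f"pics/{n}0.png",grab_frame(n)[:,:,::-1])
    p=camera_params(n);print(n,p)
print(env.state(),env.grip_point_offset)
E
```

```text
scene {'mtx': array([[472.41475936,   0.        , 280.87813801],
       [  0.        , 472.41475936, 211.9329941 ],
       [  0.        ,   0.        ,   1.        ]]), 'k1': -0.11320283510828547, 'R': array([[ 0.81152819,  0.58409297,  0.01604374],
       [ 0.44106844, -0.59434122, -0.67247092],
       [-0.38325008,  0.5528055 , -0.73994963]]), 't': array([-468.1035051 , -147.91413595, 1470.98487591])}
top {'mtx': array([[399.70141425,   0.        , 279.507781  ],
       [  0.        , 399.70141425, 204.4640379 ],
       [  0.        ,   0.        ,   1.        ]]), 'k1': -0.10896879592006944, 'R': array([[ 1.40835754e-03, -9.99984099e-01, -5.46052514e-03],
       [-9.89745456e-01, -6.13938299e-04, -1.42841012e-01],
       [ 1.42835389e-01,  5.60570116e-03, -9.89730583e-01]]), 't': array([ 25.65799341, 549.39044258, 929.54060314])}
{'time_s': 0.1, 'qpos': array([ 6.19934163e+01,  1.83471689e+01,  8.96988308e+01,  1.21124350e-03,
        7.20432284e+01, -1.14776242e+00]), 'qvel': array([-0.0831086 , -0.04358355, -0.11657685,  0.12053197, -0.05597421,
       -0.0083704 ]), 'effort': array([ 1.28398937e-03, -4.13335097e+01, -2.32509756e+01,  7.31209782e-02,
        4.21664247e-02, -2.32146215e-05]), 'ee_pos': array([259.58276408, 512.57358072, 213.21642619]), 'ee_rot': array([-1.79910813e+02, -2.93874599e-03,  1.53140802e+02]), 'force': array([-1.34517327, -1.03376387,  0.17459349]), 'torque': array([ 0.02533052, -0.02132409,  0.03096061]), 'gripper_width': 91.33620118999238} 18.8
```

View pics/scene0.png

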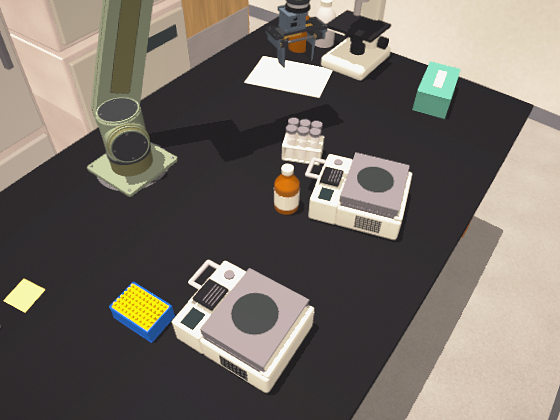

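View pics/top0.png

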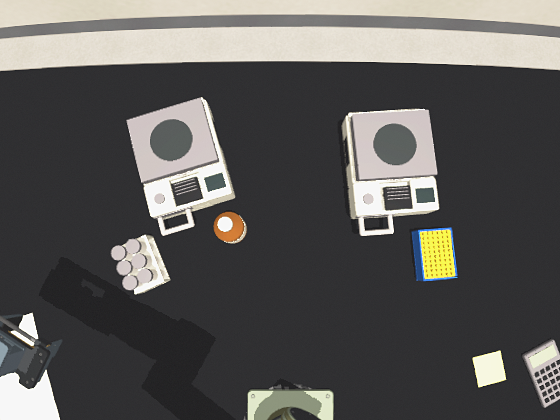

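The top view shows centrifuge A's lid around (172,140) and centrifuge B's around (395,143). The handles are at (176,222) and (376,226), the bottle at (229,227), the tip box at (435,254) and the rack at (138,264). Next I'll measure the lids, catches and bars.

```bash
cat > h.py <<'E'
import numpy as np, cv2
from workcell import env, grab_frame, camera_params
def rays(n,uv):
    p=camera_params(n);d=np.array([p['k1'],0,0,0])
    uv=np.asarray(uv,float).reshape(-1,1,2)
    # model: factor 1+k1 r^2 == opencv k1
    s=cv2.undistortPoints(uv,p['mtx'],d)[:,0]
    D=np.c_[s,np.ones(len(s))]@p['R']; C=-p['R'].T@p['t']
    return C,D
def onplane(n,uv,z):
    C,D=rays(n,uv); return C+D*((z-C[2])/D[:,2])[:,None]
def proj(n,X):
    p=camera_params(n);return cv2.projectPoints(np.asarray(X,float).reshape(-1,1,3),cv2.Rodrigues(p['R'])[0],p['t'],p['mtx'],np.array([p['k1'],0,0,0]))[0][:,0]
E
python3 - <<'E'
from h import *
for n,pts in(("top",[(172,150,'A'),(395,175,'B')]),("scene",[(375,195,'A'),(215,325,'B')])):
    im=cv2.imread(f"pics/{n}0.png")
    for u,v,k in pts: print(n,k,im[v,u], 'white',im[200,355] if n=='top' else im[330,190])
top=cv2.imread("pics/top0.png")
cv2.imwrite("pics/topz.png",cv2.resize(top[90:300,100:470],None,fx=2.1,fy=2.1,interpolation=cv2.INTER_CUBIC))
E
```

```text
top A [93 96 91] white [247 251 251]
top B [204 205 215] white [247 251 251]
scene A [178 178 195] white [251 251 251]
scene B [177 179 197] white [251 251 251]
```

View pics/topz.png

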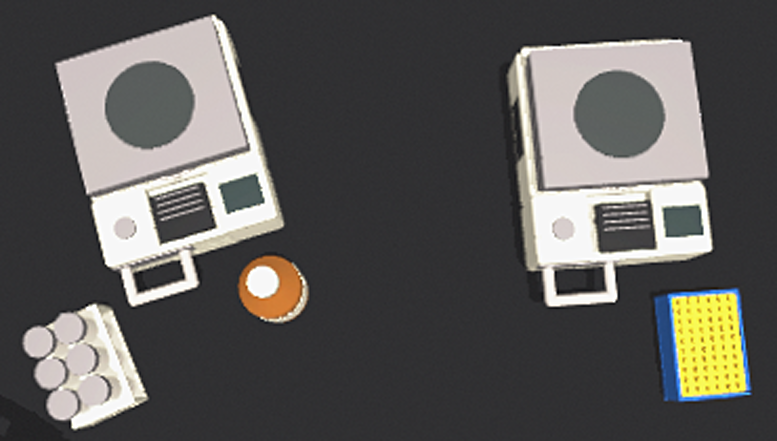

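```bash
cat > meas.py <<'E'
from h import *
cv2.setNumThreads(1)
def lid(n,im,seed):
    b,g,r=[im[:,:,i].astype(int) for i in range(3)]
    m=((r-b>5)&(r<232)&(r>165)&(r-b<32)&(abs(b-g)<12)).astype(np.uint8)
    m=cv2.morphologyEx(m,cv2.MORPH_OPEN,np.ones((3,3)))
    cs,_=cv2.findContours(m,cv2.RETR_EXTERNAL,cv2.CHAIN_APPROX_NONE)
    for c in cs:
        if cv2.contourArea(c)>1500 and cv2.pointPolygonTest(c,seed,False)>=0:
            h=cv2.convexHull(c)[:,0].astype(float)
            P=onplane(n,h,118)[:,:2]
            (cx,cy),(w,hh),a=cv2.minAreaRect(P.astype(np.float32))
            B=cv2.boxPoints(((cx,cy),(w,hh),a))
            # axes: find direction nearest +x
            t=a
            while t>45:t-=90
            while t<-45:t+=90
            x=np.array([np.cos(np.radians(t)),np.sin(np.radians(t))])
            y=np.array([-x[1],x[0]])
            px=P@x;py=P@y
            f=px.min();mid=(py.min()+py.max())/2
            e=x*f+y*mid
            print(n,seed,'yaw',round(t,2),'edge',e.round(1),'len',np.ptp(px).round(1),'wid',np.ptp(py).round(1))
            return t,e
    print('none',n,seed)
if __name__=="__main__":
    for n,s in(("top",[(172,140),(395,143)]),("scene",[(375,180),(255,313)])):
        im=cv2.imread(f"pics/{n}0.png")
        for q in s: lid(n,im,q)
E
python3 meas.py
```

```text
top (172, 140) yaw 16.83 edge [616.4 254.8] len 156.8 wid 182.8
top (395, 143) yaw 3.99 edge [ 602.5 -243.3] len 155.6 wid 182.6
scene (375, 180) yaw 16.79 edge [615.5 255. ] len 156.9 wid 183.2
scene (255, 313) yaw 4.19 edge [ 601.6 -244.8] len 157.6 wid 182.7
```

```bash
cat > frames.py <<'E'
from h import *
M={'A':(16.8,np.array([616.0,254.9])),'B':(4.1,np.array([602.1,-244.1]))}
def axes(k):
    t=np.radians(M[k][0]);x=np.array([np.cos(t),np.sin(t)]);return x,np.array([-x[1],x[0]])
def w(k,mx,my,z=0):
    x,y=axes(k);return np.r_[M[k][1]+x*(mx+57)+y*my,z]
def m(k,P):
    x,y=axes(k);d=np.asarray(P)[...,:2]-M[k][1];return np.stack([d@x-57,d@y],-1)
E
python3 - <<'E'
from frames import *
ims={n:cv2.imread(f"pics/{n}0.png") for n in("top","scene")}
for k in'AB':
    for nm,a in(('pad',(-88,0,95)),('barL',(-175,15,60)),('barR',(-175,85,60)),('fl',(-135,-100,80)),('fr',(-135,100,80))):
        P=w(k,*a);print(k,nm,P.round(1),[proj(n,P)[0].round(1).tolist() for n in ims])
        for n in ims:
            u=proj(n,P)[0];cv2.circle(ims[n],tuple(int(round(q*8)) for q in u),12,(0,0,255),-1,cv2.LINE_AA,3)
t=ims['top'];cv2.imwrite("pics/ov_top.png",cv2.resize(t[90:300,100:470],None,fx=2.1,fy=2.1,interpolation=cv2.INTER_CUBIC))
t=ims['scene'];cv2.imwrite("pics/ov_sc.png",cv2.resize(t[100:400,100:430],None,fx=2,fy=2,interpolation=cv2.INTER_CUBIC))
im=cv2.imread("pics/top0.png");hsv=cv2.cvtColor(im,cv2.COLOR_BGR2HSV)
# bottle orange body in top; white cap at z150
cap=onplane("top",[(224.5,224)],150)[0];print('bottle cap centre',cap.round(0),m('A',cap).round(0))
for nm,uv,z in(('rack caps',[(119,252),(133,245),(124,267),(140,260),(130,283),(145,276)],117),('rack base r',[(170,281),(155,236),(135,294)],20)):
    P=onplane("top",uv,z);print(nm,P.round(0)[:,:2].tolist(),m('A',P).round(0).tolist())
y=cv2.inRange(hsv,(20,120,120),(35,255,255));y[:,:400]=0;y[300:]=0
c=max(cv2.findContours(y,0,1)[0],key=cv2.contourArea);P=onplane("top",cv2.convexHull(c)[:,0],58)
q=m('B',P);print('tips',q.min(0).round(0),q.max(0).round(0))
E
```

```text
A pad [586.3 245.9  95. ] [[184.6, 185.2], [335.8, 176.2]]
A barL [498.7 235.2  60. ] [[191.3, 224.3], [306.8, 174.6]]
A barR [478.5 302.2  60. ] [[163.3, 232.7], [313.5, 159.5]]
A fl [570.2 136.6  80. ] [[232.2, 193.1], [309.1, 200.2]]
A fr [512.4 328.1  80. ] [[150.5, 217.5], [328.3, 154.4]]
B pad [ 571.2 -246.3   95. ] [[397.2, 191.8], [214.9, 295.7]]
B barL [ 483.3 -237.6   60. ] [[390.8, 230.9], [190.6, 282.2]]
B barR [ 478.3 -167.8   60. ] [[361.7, 233.1], [208.5, 262.0]]
B fl [ 531.4 -349.4   80. ] [[438.9, 209.6], [170.8, 322.4]]
B fr [ 517.1 -149.9   80. ] [[355.3, 215.8], [224.8, 260.1]]
bottle cap centre [491. 143. 150.] [-209.  -71.]
rack caps [[430.0, 385.0], [446.0, 353.0], [397.0, 372.0], [413.0, 336.0], [362.0, 357.0], [378.0, 323.0]] [[-197.0, 178.0], [-191.0, 143.0], [-233.0, 175.0], [-228.0, 136.0], [-271.0, 171.0], [-265.0, 134.0]]
rack base r [[363.0, 293.0], [473.0, 335.0], [330.0, 380.0]] [[-288.0, 110.0], [-171.0, 118.0], [-294.0, 202.0]]
tips [-293. -130.] [-182.  -55.]
```

View pics/ov_top.png

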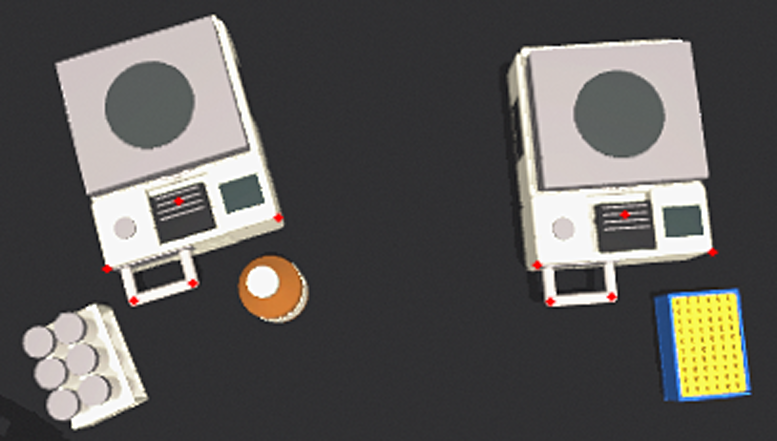

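View pics/ov_sc.png

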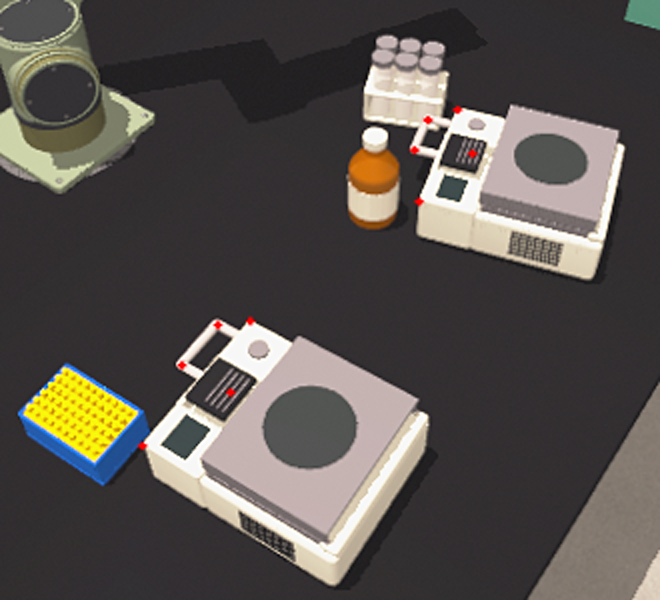

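The overlay puts the projected points on the pads and handle bars in both views, so I'll start. First move is to turn the tool so the jaws lie along machine A's y axis, and close the fingers.

```bash
cat > plan.py <<'E'
import sys
from frames import *
from scipy.spatial.transform import Rotation as Ro
# usage: plan.py x y z yaw n
x,y,z,yaw,n=map(float,sys.argv[1:6])
s=env.state();p=s['ee_pos'];R=Ro.from_euler('xyz',s['ee_rot'],degrees=True)
d=np.array([x,y,z])-p
T=Ro.from_euler('xyz',[180,0,yaw],degrees=True)
rv=(R.inv()*T).as_rotvec(degrees=True)
print('t',s['time_s'],'pos',p.round(2),'rot',s['ee_rot'].round(2),'F',s['force'].round(2),'q',s['qpos'].round(0))
print('total tool mm',R.inv().apply(d).round(1),'per row m',(R.inv().apply(d)/n/1000).round(4),'rotvec',rv.round(2))
E
python3 -m creep '{"offset":[[0,0,0],[0,0,0],[0,0,0],[0,0,0],[0,0,0]],"rotation":[[0,0,-8.74],[0,0,-8.74],[0,0,-8.74],[0,0,-8.74],[0,0,-8.74]]}' 1 20
python3 plan.py 586.3 245.9 180 196.8 10
```

```text
time_s: 0.72
ee_pos: [259.7, 512.7, 213.4]
ee_rot: [-180.0, -0.0, -162.9]
force: [1.0, -0.3, -0.4]
gripper_width: 43.9
t 0.725 pos [259.66 512.69 213.45] rot [-1.7996e+02 -4.0000e-02 -1.6287e+02] F [ 1.   -0.29 -0.38] q [ 62.  18.  90.  -0.  72. -45.]
total tool mm [-233.6 -351.1   33.5] per row m [-0.0234 -0.0351  0.0034] rotvec [-0.04 -0.04  0.33]
```

```bash
python3 -m creep '{"offset":[[-0.023,-0.035,0.002],[-0.023,-0.035,0.002],[-0.023,-0.035,0.002],[-0.023,-0.035,0.002],[-0.023,-0.035,0.002]],"rotation":[[0,0,0],[0,0,0],[0,0,0],[0,0,0],[0,0,0]]}'
python3 -m creep '{"offset":[[-0.023,-0.035,0.002],[-0.023,-0.035,0.002],[-0.023,-0.035,0.002],[-0.023,-0.035,0.002],[0,0,0]],"rotation":[[0,0,0],[0,0,0],[0,0,0],[0,0,0],[0,0,0]]}'
python3 plan.py 586.3 245.9 105 196.8 1
```

```text
time_s: 1.35
ee_pos: [421.3, 377.7, 203.5]
ee_rot: [-180.0, -0.0, -163.2]
force: [0.3, 0.2, -0.1]
gripper_width: 0.2
time_s: 1.98
ee_pos: [550.7, 269.4, 194.9]
ee_rot: [-180.0, -0.1, -163.4]
force: [-0.2, 0.3, -0.4]
gripper_width: 0.3
t 1.975 pos [550.73 269.42 194.95] rot [-1.7996e+02 -6.0000e-02 -1.6336e+02] F [-0.22  0.28 -0.4 ] q [ 25.  22.  86.  -0.  72. -82.]
total tool mm [-27.4 -32.7  89.9] per row m [-0.0274 -0.0327  0.0899] rotvec [-0.04 -0.06 -0.16]
```

```bash
python3 -m creep '{"offset":[[-0.014,-0.016,0.02],[-0.0135,-0.0165,0.02],[0,0,0.03],[0,0,0.018],[0,0,0]],"rotation":[[0,0,0],[0,0,0],[0,0,0],[0,0,0],[0,0,0]]}'
python3 plan.py 586.3 245.9 95 196.8 1
```

```text
time_s: 2.6
ee_pos: [583.7, 247.4, 104.7]
ee_rot: [-180.0, -0.3, -163.2]
force: [-0.3, -0.4, 0.9]
gripper_width: 0.5
t 2.6 pos [583.68 247.44 104.74] rot [-179.97   -0.33 -163.15] F [-0.34 -0.4   0.86] q [ 22.  28.  90.  -0.  62. -85.]
total tool mm [-2.1 -2.2  9.7] per row m [-0.0021 -0.0022  0.0097] rotvec [-0.03 -0.33  0.05]
```

```bash
python3 -m creep '{"offset":[[-0.001,-0.001,0.002],[0,0,0.002],[0,0,0.002],[0,0,0.001],[0,0,0]],"rotation":[[0,0,0],[0,0,0],[0,0,0],[0,0,0],[0,0,0]]}'
python3 plan.py 586.3 245.9 95 196.8 1
```

```text
time_s: 3.22
ee_pos: [586.2, 247.7, 101.1]
ee_rot: [180.0, 0.0, -163.2]
force: [0.4, -0.1, 1.0]
gripper_width: 0.6
t 3.225 pos [586.16 247.71 101.09] rot [ 1.7999e+02  1.0000e-02 -1.6315e+02] F [ 0.41 -0.06  1.04] q [ 22.  29.  90.   0.  61. -85.]
total tool mm [ 0.4 -1.8  6.1] per row m [ 0.0004 -0.0018  0.0061] rotvec [0.01 0.01 0.05]
```

```bash
python3 -m creep '{"offset":[[0,-0.001,0.001],[0,0,0.001],[0,0,0.001],[0,0,0],[0,0,0]],"rotation":[[0,0,0],[0,0,0],[0,0,0],[0,0,0],[0,0,0]]}'
python3 plan.py 586.3 245.9 95 196.8 1
```

```text
time_s: 3.85
ee_pos: [586.5, 246.7, 98.0]
ee_rot: [180.0, 0.0, -163.2]
force: [-0.7, 0.1, -0.4]
gripper_width: 0.4
t 3.85 pos [586.47 246.71  97.96] rot [ 180.      0.   -163.16] F [-0.73  0.11 -0.45] q [ 22.  29.  90.   0.  61. -85.]
total tool mm [ 0.4 -0.7  3. ] per row m [ 0.0004 -0.0007  0.003 ] rotvec [0.   0.   0.04]
```

```bash
Z='x'; python3 -m creep '{"offset":[[0,-0.0005,0.001],[0,0,0.001],[0,0,0.0005],[0,0,0.0005],[0,0,0]],"rotation":[[0,0,0],[0,0,0],[0,0,0],[0,0,0],[0,0,0]]}'
python3 -m creep '{"offset":[[0,0,0.0004],[0,0,0.0004],[0,0,0]],"rotation":[[0,0,0],[0,0,0],[0,0,0]]}'
```

```text
time_s: 4.47
ee_pos: [586.6, 246.2, 95.0]
ee_rot: [180.0, 0.0, -163.2]
force: [0.3, -0.5, 0.4]
gripper_width: 0.1
time_s: 4.85
ee_pos: [586.7, 246.3, 94.6]
ee_rot: [180.0, 0.0, -163.2]
force: [-1.1, -1.6, 3.9]
gripper_width: 0.3
```

Contact at about z 94.7, so I'll press in small steps.

```bash
python3 -m creep '{"offset":[[0,0,0.0004],[0,0,0.0004],[0,0,0]],"rotation":[[0,0,0],[0,0,0],[0,0,0]]}'
```

```text
time_s: 5.22
ee_pos: [586.7, 246.3, 94.4]
ee_rot: [180.0, 0.1, -163.2]
force: [-2.3, -0.3, 8.2]
gripper_width: 1.0
```

```bash
python3 -m creep '{"offset":[[0,0,0.0003],[0,0,0]],"rotation":[[0,0,0],[0,0,0]]}'
```

```text
time_s: 5.48
ee_pos: [586.7, 246.3, 94.4]
ee_rot: [180.0, 0.1, -163.2]
force: [-2.9, -0.4, 9.4]
gripper_width: 0.4
```

```bash
python3 -m creep '{"offset":[[0,0,0]],"rotation":[[0,0,0]]}'
```

```text
time_s: 5.6
ee_pos: [586.8, 246.3, 94.4]
ee_rot: [180.0, 0.1, -163.2]
force: [-1.5, -1.2, 8.2]
gripper_width: 0.4
```

At 9.4 N the reading is stiff, because the 32 mm wide finger end bears on its front edge, only about 21 mm from the pivot. That multiplies the force needed. I'll lift off, turn 90°, and press with one open finger, inner edge at the pad point, leaning 5° so the body stays clear of the lid.

```bash
python3 -m creep '{"offset":[[0,0,-0.01],[0,0,-0.03],[0,0,-0.03],[0,0,0],[0,0,0]],"rotation":[[0,0,0],[0,0,0],[0,0,10],[0,0,10],[0,0,10]]}' 0
python3 -m creep '{"offset":[[0,0,0],[0,0,0],[0,0,0],[0,0,0],[0,0,0]],"rotation":[[0,0,10],[0,0,10],[0,0,10],[0,0,10],[0,0,10]]}'
python3 -m creep '{"offset":[[0,0,0],[0,0,0]],"rotation":[[0,0,10],[-5,0,0]]}'
sed -i 's/^T=.*/lean=float(sys.argv[6]) if len(sys.argv)>6 else 0\nT=Ro.from_euler("xyz",[180,0,yaw],degrees=True)*Ro.from_rotvec([-lean,0,0],degrees=True)/' plan.py
python3 -c "
from frames import *
for k in 'AB': print(k,w(k,-135.4,-5).round(1),w(k,-181,50).round(1),w(k,-175,50).round(1))"
```

```text
time_s: 6.22
ee_pos: [586.8, 246.3, 163.5]
ee_rot: [180.0, 0.0, 166.5]
force: [0.3, -0.2, 0.3]
gripper_width: 47.8
time_s: 6.85
ee_pos: [586.6, 246.2, 162.8]
ee_rot: [-180.0, -0.0, 116.5]
force: [-1.4, -0.1, 0.2]
gripper_width: 91.1
time_s: 7.1
ee_pos: [588.0, 246.6, 162.4]
ee_rot: [174.9, -0.0, 106.8]
force: [-0.8, 0.2, -0.5]
gripper_width: 91.5
A [542.4 227.5   0. ] [482.8 266.9   0. ] [488.6 268.7   0. ]
B [ 524.3 -254.7    0. ] [ 474.8 -203.1    0. ] [ 480.8 -202.7    0. ]
```

```bash
python3 plan.py 542.4 227.5 98 106.8 1 5
```

```text
t 7.1 pos [588.04 246.65 162.45] rot [ 1.7485e+02 -1.0000e-02  1.0677e+02] F [-0.84  0.2  -0.53] q [22. 23. 90. -1. 62.  5.]
total tool mm [ -5.2 -54.8  59.8] per row m [-0.0052 -0.0548  0.0598] rotvec [ 0.15 -0.01 -0.03]
```

```bash
python3 -m creep '{"offset":[[-0.0025,-0.027,0],[-0.0025,-0.027,0],[0,0,0.03],[0,0,0.026],[0,0,0]],"rotation":[[0,0,0],[0,0,0],[0,0,0],[0,0,0],[0,0,0]]}'
python3 -m creep '{"offset":[[0,0,0]],"rotation":[[0,0,0]]}'
python3 plan.py 542.4 227.5 95 106.8 1 5
```

```text
time_s: 7.72
ee_pos: [539.9, 226.7, 100.7]
ee_rot: [175.3, 0.0, 106.8]
force: [-0.7, -0.6, 0.4]
gripper_width: 90.7
time_s: 7.85
ee_pos: [541.9, 227.6, 103.4]
ee_rot: [174.9, -0.0, 106.8]
force: [0.3, 0.0, 1.1]
gripper_width: 91.5
t 7.85 pos [541.88 227.57 103.41] rot [ 1.7492e+02 -1.0000e-02  1.0684e+02] F [0.32 0.03 1.05] q [ 22.  22. 101.  -1.  52.   5.]
total tool mm [-0.2 -0.3  8.4] per row m [-0.0002 -0.0003  0.0084] rotvec [ 0.08 -0.02  0.04]
```

Contact is expected at TCP z of about 91. I'll go down to 93, then creep.

```bash
python3 -m creep '{"offset":[[0,0,0.003],[0,0,0.003],[0,0,0.002],[0,0,0.001],[0,0,0]],"rotation":[[0,0,0],[0,0,0],[0,0,0],[0,0,0],[0,0,0]]}'
python3 -m creep '{"offset":[[0,0,0.0005],[0,0,0.0005],[0,0,0]],"rotation":[[0,0,0],[0,0,0],[0,0,0]]}'
python3 -m creep '{"offset":[[0,0,0.0005],[0,0,0.0005],[0,0,0]],"rotation":[[0,0,0],[0,0,0],[0,0,0]]}'
```

```text
time_s: 8.48
ee_pos: [541.9, 227.5, 93.5]
ee_rot: [175.0, -0.0, 106.8]
force: [0.3, -0.2, 0.4]
gripper_width: 91.2
time_s: 8.85
ee_pos: [542.0, 227.5, 92.6]
ee_rot: [175.0, -0.0, 106.8]
force: [-0.5, 0.0, -0.1]
gripper_width: 91.0
time_s: 9.22
ee_pos: [542.1, 227.5, 91.6]
ee_rot: [175.0, -0.0, 106.8]
force: [0.1, -0.1, 0.5]
gripper_width: 90.8
```

```bash
python3 -m creep '{"offset":[[0,0,0.0005],[0,0,0]],"rotation":[[0,0,0],[0,0,0]]}'
```

```text
time_s: 9.48
ee_pos: [542.2, 227.6, 91.1]
ee_rot: [175.0, -0.0, 106.8]
force: [-0.4, 0.1, 0.2]
gripper_width: 91.0
```

```bash
python3 -m creep '{"offset":[[0,0,0.0005],[0,0,0]],"rotation":[[0,0,0],[0,0,0]]}'
python3 -m creep '{"offset":[[0,0,0.0005],[0,0,0]],"rotation":[[0,0,0],[0,0,0]]}'
```

```text
time_s: 9.72
ee_pos: [542.3, 227.6, 90.7]
ee_rot: [175.0, -0.0, 106.8]
force: [0.0, -0.4, 0.5]
gripper_width: 91.0
time_s: 9.98
ee_pos: [542.3, 227.6, 90.4]
ee_rot: [175.0, -0.0, 106.8]
force: [-0.4, -0.4, 2.0]
gripper_width: 91.1
```

```bash
python3 -m creep '{"offset":[[0,0,0.0005],[0,0,0]],"rotation":[[0,0,0],[0,0,0]]}'
```

```text
time_s: 10.22
ee_pos: [542.4, 227.7, 90.0]
ee_rot: [175.0, -0.0, 106.8]
force: [-2.0, -0.1, 4.9]
gripper_width: 91.2
```

```bash
python3 -m creep '{"offset":[[0,0,0.0005],[0,0,0]],"rotation":[[0,0,0],[0,0,0]]}'
```

```text
time_s: 10.48
ee_pos: [542.4, 227.7, 89.7]
ee_rot: [175.0, -0.0, 106.8]
force: [-2.6, -0.5, 6.4]
gripper_width: 91.2
```

```bash
python3 -m creep '{"offset":[[0,0,0.0005],[0,0,0]],"rotation":[[0,0,0],[0,0,0]]}'
```

```text
time_s: 10.72
ee_pos: [542.5, 227.7, 89.5]
ee_rot: [175.0, -0.0, 106.8]
force: [-3.3, -0.4, 6.9]
gripper_width: 91.2
```

```bash
python3 -m creep '{"offset":[[0,0,0.0005],[0,0,0]],"rotation":[[0,0,0],[0,0,0]]}'
```

```text
time_s: 10.98
ee_pos: [542.5, 227.8, 89.3]
ee_rot: [174.9, -0.0, 106.8]
force: [-4.3, -1.3, 10.2]
gripper_width: 90.9
```

```bash
python3 -m creep '{"offset":[[0,0,0.0005],[0,0,0]],"rotation":[[0,0,0],[0,0,0]]}'
```

```text
time_s: 11.22
ee_pos: [542.5, 227.8, 89.1]
ee_rot: [174.9, -0.0, 106.8]
force: [-4.9, -1.7, 12.0]
gripper_width: 91.1
```

```bash
python3 -m creep '{"offset":[[0,0,0.0004],[0,0,0]],"rotation":[[0,0,0],[0,0,0]]}'
```

```text
time_s: 11.48
ee_pos: [542.5, 227.8, 88.8]
ee_rot: [174.9, -0.0, 106.8]
force: [-5.9, -2.2, 12.0]
gripper_width: 91.6
```

A reads a steady ~6.5 N/mm up to 12 N with no click, which fits a seized catch. I'll release it and check B the same way before touching any pull handle.

```bash
python3 -m creep '{"offset":[[0,0,-0.01],[0,-0.01,-0.04],[0,-0.02,-0.04],[0,-0.02,0],[0,0,0]],"rotation":[[0,0,0],[0,0,0],[0,0,0],[0,0,0],[0,0,0]]}'
python3 -c "
from frames import *
print(w('B',-135.4,-5))"
python3 plan.py 524.3 -254.7 180 94.1 10 5
```

```text
time_s: 12.1
ee_pos: [486.3, 210.6, 172.6]
ee_rot: [175.0, 0.0, 106.9]
force: [0.4, -0.1, -0.3]
gripper_width: 91.5
[ 524.25812984 -254.69260355    0.        ]
t 12.1 pos [486.29 210.6  172.59] rot [175.03   0.   106.85] F [ 0.42 -0.07 -0.28] q [ 22.  14. 103.  -1.  59.   6.]
total tool mm [-456.3  -97.5  -15.9] per row m [-0.0456 -0.0098 -0.0016] rotvec [-0.03 -1.11 12.7 ]
```

```bash
python3 -m creep '{"offset":[[-0.045,-0.009,-0.002],[-0.045,-0.009,-0.002],[-0.045,-0.009,-0.002],[-0.045,-0.009,-0.002],[-0.045,-0.009,-0.002]],"rotation":[[0,0,0],[0,0,0],[0,0,0],[0,0,0],[0,0,0]]}'
python3 -m creep '{"offset":[[-0.045,-0.009,-0.002],[-0.045,-0.009,-0.002],[-0.045,-0.009,-0.002],[-0.045,-0.009,-0.002],[-0.02,0,0]],"rotation":[[0,0,0],[0,0,0],[0,-0.3,4.2],[0,-0.4,4.2],[0,-0.4,4.2]]}'
python3 -m creep '{"offset":[[0,0,0]],"rotation":[[0,0,0]]}'
python3 plan.py 524.3 -254.7 103 94.1 1 5
```

```text
time_s: 12.72
ee_pos: [509.6, -19.3, 177.9]
ee_rot: [175.0, -0.0, 106.8]
force: [0.1, 0.1, -0.3]
gripper_width: 91.4
time_s: 13.35
ee_pos: [526.0, -223.4, 182.3]
ee_rot: [175.0, 0.0, 93.9]
force: [0.1, 0.4, -0.4]
gripper_width: 91.2
time_s: 13.48
ee_pos: [525.9, -221.9, 182.2]
ee_rot: [175.1, -0.0, 94.1]
force: [0.2, 0.5, -0.4]
gripper_width: 90.9
t 13.475 pos [ 525.93 -221.9   182.16] rot [ 1.7506e+02 -4.0000e-02  9.4110e+01] F [ 0.21  0.45 -0.37] q [-25.  17.  97.   3.  62. -31.]
total tool mm [-32.7 -10.8  78.5] per row m [-0.0327 -0.0108  0.0785] rotvec [-0.06 -0.04  0.01]
```

```bash
python3 -m creep '{"offset":[[-0.0325,-0.011,0],[0,0,0.03],[0,0,0.03],[0,0,0.018],[0,0,0]],"rotation":[[0,0,0],[0,0,0],[0,0,0],[0,0,0],[0,0,0]]}'
python3 -m creep '{"offset":[[0,0,0]],"rotation":[[0,0,0]]}'
python3 plan.py 524.3 -254.7 93 94.1 1 5
```

```text
time_s: 14.1
ee_pos: [523.0, -251.7, 102.8]
ee_rot: [175.2, -0.2, 94.3]
force: [0.3, 0.8, 0.0]
gripper_width: 91.5
time_s: 14.22
ee_pos: [524.4, -252.8, 105.2]
ee_rot: [175.0, 0.0, 94.3]
force: [-0.7, 0.1, -0.3]
gripper_width: 91.3
t 14.225 pos [ 524.36 -252.84  105.24] rot [1.7495e+02 2.0000e-02 9.4260e+01] F [-0.7   0.06 -0.31] q [-28.  22. 101.   3.  53. -35.]
total tool mm [-1.8 -1.3 12.2] per row m [-0.0018 -0.0013  0.0122] rotvec [0.05 0.   0.16]
```

```bash
python3 -m creep '{"offset":[[-0.001,-0.0005,0.004],[0,0,0.004],[0,0,0.003],[0,0,0.001],[0,0,0]],"rotation":[[0,0,0],[0,0,0],[0,0,0],[0,0,0],[0,0,0]]}'
python3 -m creep '{"offset":[[0,0,0.0005],[0,0,0.0005],[0,0,0]],"rotation":[[0,0,0],[0,0,0],[0,0,0]]}'
```

```text
time_s: 14.85
ee_pos: [524.3, -254.2, 92.6]
ee_rot: [175.0, -0.0, 94.2]
force: [-0.2, -0.5, -0.5]
gripper_width: 91.3
time_s: 15.22
ee_pos: [524.4, -254.1, 91.6]
ee_rot: [175.0, -0.0, 94.2]
force: [-0.7, -0.1, -0.6]
gripper_width: 91.6
```

```bash
python3 -m creep '{"offset":[[0,0,0.0005],[0,0,0.0003],[0,0,0]],"rotation":[[0,0,0],[0,0,0],[0,0,0]]}'
```

```text
time_s: 15.6
ee_pos: [524.5, -254.2, 90.9]
ee_rot: [175.0, -0.0, 94.2]
force: [-0.5, 0.2, 0.2]
gripper_width: 91.4
```

```bash
python3 -m creep '{"offset":[[0,0,0.0005],[0,0,0]],"rotation":[[0,0,0],[0,0,0]]}'
```

```text
time_s: 15.85
ee_pos: [524.6, -254.2, 90.4]
ee_rot: [175.0, -0.0, 94.2]
force: [0.4, -0.6, 1.2]
gripper_width: 90.8
```

```bash
python3 -m creep '{"offset":[[0,0,0.0005],[0,0,0]],"rotation":[[0,0,0],[0,0,0]]}'
```

```text
time_s: 16.1
ee_pos: [524.6, -254.1, 90.0]
ee_rot: [175.0, -0.0, 94.2]
force: [-0.4, 0.7, 2.3]
gripper_width: 91.2
```

```bash
python3 -m creep '{"offset":[[0,0,0.0005],[0,0,0.0005],[0,0,0]],"rotation":[[0,0,0],[0,0,0],[0,0,0]]}'
```

```text
time_s: 16.48
ee_pos: [524.7, -254.1, 89.3]
ee_rot: [175.0, -0.0, 94.2]
force: [-1.6, 1.1, 5.0]
gripper_width: 91.0
```

```bash
python3 -m creep '{"offset":[[0,0,0.0005],[0,0,0.0003],[0,0,0]],"rotation":[[0,0,0],[0,0,0],[0,0,0]]}'
```

```text
time_s: 16.85
ee_pos: [524.8, -254.0, 88.6]
ee_rot: [175.0, -0.0, 94.2]
force: [-1.1, 1.7, 6.5]
gripper_width: 90.9
```

```bash
python3 -m creep '{"offset":[[0,0,0.0005],[0,0,0.0003],[0,0,0]],"rotation":[[0,0,0],[0,0,0],[0,0,0]]}'
```

```text
time_s: 17.23
ee_pos: [524.8, -254.0, 87.6]
ee_rot: [175.0, -0.0, 94.2]
force: [-1.8, 1.4, 5.1]
gripper_width: 90.9
```

The force peaked at about 6.5 N and then fell, so B is sound. I'll keep pressing until it snaps.

```bash
python3 -m creep '{"offset":[[0,0,0.0008],[0,0,0.0008],[0,0,0.0008],[0,0,0]],"rotation":[[0,0,0],[0,0,0],[0,0,0],[0,0,0]]}'
```

```text
time_s: 17.73
ee_pos: [524.8, -254.2, 84.3]
ee_rot: [175.0, -0.0, 94.2]
force: [0.3, 0.1, -0.5]
gripper_width: 91.1
```

```bash
python3 -m creep '{"offset":[[0,0,0.0007],[0,0,0.0007],[0,0,0.0007],[0,0,0]],"rotation":[[0,0,0],[0,0,0],[0,0,0],[0,0,0]]}'
```

```text
time_s: 18.23
ee_pos: [525.1, -254.1, 82.7]
ee_rot: [175.0, -0.0, 94.2]
force: [-0.2, -0.5, 0.1]
gripper_width: 91.1
```

```bash
python3 - <<'E'
from h import *
cv2.imwrite("pics/s2.png",grab_frame("scene")[:,:,::-1])
E
```

```text
(no output)
```

View pics/s2.png

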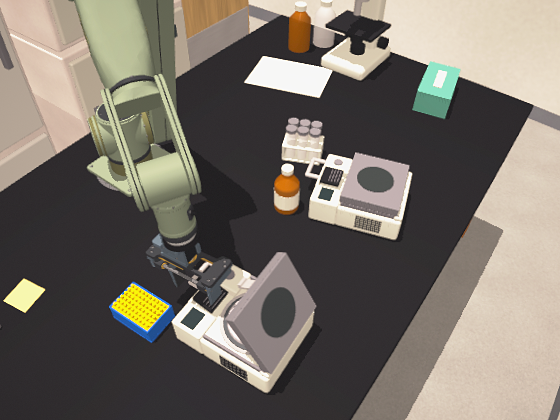

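B's lid is swinging up (around (280,310)) and nothing is touching it. Now I'll retreat upward and go to A's pull handle.

```bash
python3 -m creep '{"offset":[[0,0,-0.02],[0,-0.02,-0.04],[0,-0.02,-0.05],[0,0,0],[0,0,0]],"rotation":[[0,0,0],[0,0,0],[0,0,0],[5,0,0],[0,0,-6.3]]}' 0.67
python3 -m creep '{"offset":[[0,0,0]],"rotation":[[0,0,-6.3]]}'
python3 plan.py 488.6 268.7 190 106.8 12
```

```text
time_s: 18.9
ee_pos: [476.9, -258.0, 189.9]
ee_rot: [179.9, 0.1, 100.7]
force: [0.6, 0.5, 0.2]
gripper_width: 43.9
time_s: 19.02
ee_pos: [476.1, -257.7, 189.0]
ee_rot: [180.0, 0.0, 107.0]
force: [-0.0, -0.2, -0.2]
gripper_width: 33.9
t 19.025 pos [ 476.07 -257.68  189.03] rot [1.7999e+02 1.0000e-02 1.0701e+02] F [-0.   -0.2  -0.17] q [-30.  16.  96.   0.  67. -47.]
total tool mm [499.7 166.   -1. ] per row m [ 0.0416  0.0138 -0.0001] rotvec [0.01 0.01 0.21]
```

```bash
python3 -m creep '{"offset":[[0.042,0.014,0],[0.042,0.014,0],[0.042,0.014,0],[0.042,0.014,0],[0.042,0.014,0]],"rotation":[[0,0,0],[0,0,0],[0,0,0],[0,0,0],[0,0,0]]}'
python3 -m creep '{"offset":[[0.042,0.014,0],[0.042,0.014,0],[0.042,0.014,0],[0.042,0.014,0],[0.042,0.014,0]],"rotation":[[0,0,0],[0,0,0],[0,0,0],[0,0,0],[0,0,0]]}'
python3 -m creep '{"offset":[[0.042,0.014,0],[0.03,0.01,0],[0,0,0]],"rotation":[[0,0,0],[0,0,0],[0,0,0]]}'
python3 plan.py 488.6 268.7 100 106.8 1
```

```text
time_s: 19.65
ee_pos: [482.2, -35.1, 189.0]
ee_rot: [180.0, 0.0, 106.8]
force: [1.0, 0.5, 0.2]
gripper_width: 30.1
time_s: 20.27
ee_pos: [488.5, 186.3, 189.1]
ee_rot: [180.0, -0.0, 106.8]
force: [0.6, -0.1, 0.4]
gripper_width: 29.8
time_s: 20.65
ee_pos: [490.6, 262.4, 188.6]
ee_rot: [-180.0, -0.0, 107.0]
force: [-0.4, -1.2, -1.1]
gripper_width: 30.2
t 20.65 pos [490.61 262.42 188.64] rot [-1.8000e+02 -1.0000e-02  1.0697e+02] F [-0.36 -1.19 -1.13] q [27. 18. 94.  0. 68. 10.]
total tool mm [ 6.6 -0.1 88.6] per row m [ 0.0066 -0.0001  0.0886] rotvec [-0.   -0.01  0.17]
```

```bash
python3 -m creep '{"offset":[[0.0055,0,0.03],[0,0,0.04],[0,0,0.03],[0,0,0],[0,0,0]],"rotation":[[0,0,0],[0,0,0],[0,0,0],[0,0,0],[0,0,0]]}'
python3 plan.py 488.6 268.7 45 106.8 1
python3 - <<'E'
from h import *
for n in ("scene","top"):
    im=grab_frame(n)[:,:,::-1]
    c=im[110:250,250:430] if n=="scene" else im[90:270,90:300]
    cv2.imwrite(f"pics/{n}3.png",cv2.resize(c,None,fx=3,fy=3,interpolation=cv2.INTER_CUBIC))
E
```

```text
time_s: 21.28
ee_pos: [490.1, 265.7, 90.2]
ee_rot: [179.9, -0.0, 106.8]
force: [0.1, -0.5, -0.0]
gripper_width: 29.8
t 21.275 pos [490.06 265.69  90.17] rot [ 1.7989e+02 -2.0000e-02  1.0675e+02] F [ 0.11 -0.48 -0.03] q [ 27.  23. 102.  -0.  55.  11.]
total tool mm [ 3.3 -0.6 45.2] per row m [ 0.0033 -0.0006  0.0452] rotvec [ 0.11 -0.02 -0.05]
```

View pics/scene3.png

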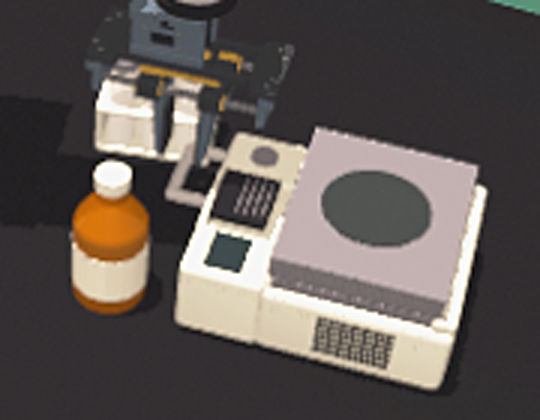

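View pics/top3.png

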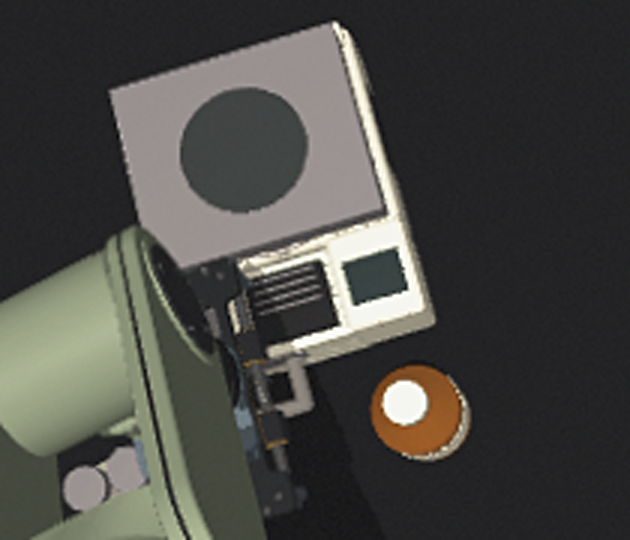

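The fingers straddle the bar (crop position (195,160) in the scene view), with the bottle and rack clear. I'll descend and close.

```bash
python3 -m creep '{"offset":[[0.002,0,0.015],[0,0,0.015],[0,0,0.013],[0,0,0],[0,0,0]],"rotation":[[0,0,0],[0,0,0],[0,0,0],[0,0,0],[0,0,0]]}'
python3 plan.py 488.6 268.7 45 106.8 1
```

```text
time_s: 22.0
ee_pos: [488.8, 268.0, 45.9]
ee_rot: [180.0, -0.0, 106.8]
force: [-0.2, -0.5, 0.1]
gripper_width: 30.0
t 22.0 pos [488.78 268.    45.88] rot [ 1.8000e+02 -1.0000e-02  1.0679e+02] F [-0.25 -0.47  0.11] q [ 28.  26. 105.   0.  49.  11.]
total tool mm [0.7 0.  0.9] per row m [0.0007 0.     0.0009] rotvec [ 0.   -0.01 -0.01]
```

```bash
python3 -m creep '{"offset":[[0,0,0],[0,0,0],[0,0,0],[0,0,0]],"rotation":[[0,0,0],[0,0,0],[0,0,0],[0,0,0]]}' 1 15
python3 -m creep '{"offset":[[0,-0.002,0],[0,-0.003,0],[0,-0.004,0],[0,-0.004,0],[0,-0.004,0]],"rotation":[[0,0,0],[0,0,0],[0,0,0],[0,0,0],[0,0,0]]}'
python3 plan.py 488.6 268.7 45 106.8 1
```

```text
time_s: 22.5
ee_pos: [488.9, 268.0, 46.3]
ee_rot: [180.0, -0.0, 106.8]
force: [0.6, 0.2, 2.8]
gripper_width: 11.1
time_s: 23.12
ee_pos: [472.5, 263.1, 46.3]
ee_rot: [179.9, -0.0, 106.8]
force: [3.4, -0.1, 2.6]
gripper_width: 11.5
t 23.125 pos [472.51 263.09  46.29] rot [ 1.7993e+02 -1.0000e-02  1.0680e+02] F [ 3.45 -0.14  2.6 ] q [ 28.  25. 107.  -0.  48.  11.]
total tool mm [ 0.7 17.   1.3] per row m [0.0007 0.017  0.0013] rotvec [ 0.07 -0.01 -0.  ]
```

```bash
python3 -m creep '{"offset":[[0,-0.004,0],[0,-0.004,0],[0,-0.004,0],[0,-0.003,0],[0,0,0]],"rotation":[[0,0,0],[0,0,0],[0,0,0],[0,0,0],[0,0,0]]}'
python3 plan.py 488.8 268.0 45 106.8 1
python3 -m creep '{"offset":[[0,-0.002,0],[0,-0.001,0],[0,0,0]],"rotation":[[0,0,0],[0,0,0],[0,0,0]]}'
python3 plan.py 488.8 268.0 45 106.8 1
```

```text
time_s: 23.75
ee_pos: [457.1, 258.5, 46.2]
ee_rot: [-179.9, -0.0, 106.8]
force: [-0.2, 0.0, 8.0]
gripper_width: 11.8
t 23.75 pos [457.13 258.5   46.2 ] rot [-1.7991e+02 -2.0000e-02  1.0676e+02] F [-0.16  0.04  8.02] q [ 28.  23. 109.   0.  47.  11.]
total tool mm [-0.  33.1  1.1] per row m [-0.      0.0331  0.0011] rotvec [-0.09 -0.02 -0.04]
time_s: 24.12
ee_pos: [455.3, 257.9, 46.2]
ee_rot: [180.0, -0.0, 106.8]
force: [4.4, 0.0, 5.4]
gripper_width: 11.6
t 24.125 pos [455.32 257.89  46.23] rot [ 1.7996e+02 -1.0000e-02  1.0679e+02] F [4.4  0.02 5.4 ] q [ 28.  23. 110.   0.  47.  11.]
total tool mm [ 0.  35.   1.3] per row m [0.     0.035  0.0013] rotvec [ 0.04 -0.01 -0.01]
```

The handle is 35 mm out, at its stop. I'll release and lift.

```bash
python3 -m creep '{"offset":[[0,0,0],[0,0,0],[0,0,0],[0,0,0]],"rotation":[[0,0,0],[0,0,0],[0,0,0],[0,0,0]]}' 0.67
python3 -m creep '{"offset":[[0,0,-0.02],[0,0,-0.03],[0,0,-0.04],[0,0,-0.04],[0,0,-0.04]],"rotation":[[0,0,0],[0,0,0],[0,0,0],[0,0,0],[0,0,0]]}'
python3 -m creep '{"offset":[[-0.03,-0.04,0],[-0.03,-0.04,0],[-0.03,-0.04,0],[-0.03,-0.02,0],[0,0,0]],"rotation":[[0,0,0],[0,0,0],[0,0,0],[0,0,0],[0,0,0]]}'
python3 - <<'E'
from h import *
for n in ("scene","top"):
    cv2.imwrite(f"pics/{n}4.png",grab_frame(n)[:,:,::-1])
E
```

```text
time_s: 24.62
ee_pos: [454.4, 257.5, 45.5]
ee_rot: [-179.9, 0.0, 106.8]
force: [0.3, 0.8, 0.3]
gripper_width: 30.4
time_s: 25.25
ee_pos: [454.6, 257.5, 217.1]
ee_rot: [-180.0, -0.0, 106.8]
force: [0.4, 0.3, 0.3]
gripper_width: 30.3
time_s: 25.88
ee_pos: [354.5, 101.0, 216.0]
ee_rot: [-180.0, -0.0, 106.6]
force: [0.4, 1.0, -0.0]
gripper_width: 29.7
```

View pics/scene4.png

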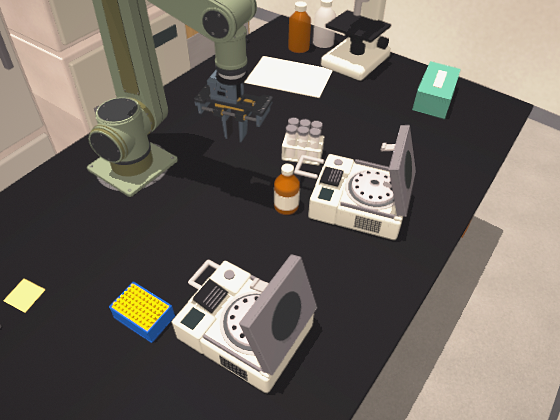

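View pics/top4.png

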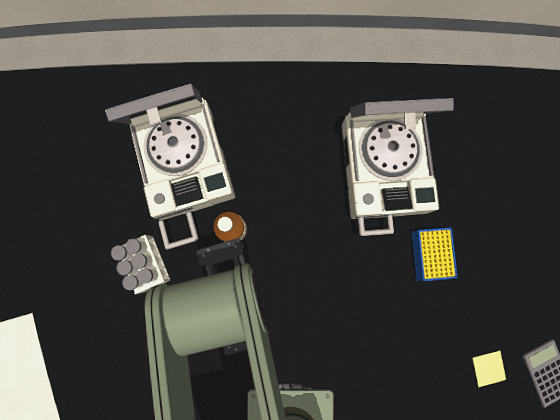

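Both lids are up. A's handle is out (bar near (180,245)), B's is home (near (376,233)), and the bottle, rack and tip box look unmoved. One last numeric check, then I'll hand in.

```bash
python3 - <<'E'
from frames import *
a=cv2.imread("pics/scene0.png").astype(int);b=cv2.imread("pics/scene4.png").astype(int)
for nm,(x0,y0,x1,y1) in dict(bottle=(272,162,302,216),rack=(282,115,326,150),box=(105,280,175,342),pullB=(186,258,222,290)).items():
    d=abs(a-b)[y0:y1,x0:x1].max(2);print(nm,'changed px frac',(d>60).mean().round(3))
print('A bar at 35:',proj("top",w('A',-210,50,60)),'home',proj("top",w('A',-175,50,60)))
s=env.state();print(s['time_s'],s['force'].round(1),abs(s['qvel']).max())
env.job_done()
E
```

```text
bottle changed px frac 0.046
rack changed px frac 0.0
box changed px frac 0.0
pullB changed px frac 0.038
A bar at 35: [[181.02528677 242.68061613]] home [[177.28065043 228.51300238]]
25.975 [0.6 1.  0.4] 1.044314940508789
the job is handed in; nothing more can be done
```

Both lids are open, and I handed the job in at about 26 s with the arm clear of everything.

- **Centrifuge A (seized):** the catch rose at about 6.5 N/mm to 12 N over roughly 1.8 mm with no click, so I stopped there. I then drew its pull handle out 35 mm to its stop and let go. In the last top picture the bar sits at about row 245, where I expected 243, so it stayed out.
- **Centrifuge B (sound):** the catch peaked at about 6.5 N, then eased and snapped down, and the lid opened. I did not touch its pull handle.
- **Bystanders:** the pixel comparison showed no change at the rack or tip box. About 4–5% of pixels changed around the bottle and around B's handle. I put that down to shadows, the arm and A's handle nearby; both look in place in the last pictures, but I did not measure them again.

My first press on A was with both fingers shut. It reached 9.4 N but was too far forward on the plate to be a fair test, so I pressed again at the pad point with the edge of one finger.

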